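# Stand the toppled test-tube rack up and park it against its back stop

## Robot

A 7-joint arm with a two-finger parallel gripper is mounted at the origin on the work surface. World frame = base frame: x ahead of the robot, y to its left, z up, the work surface at z = 0. Lengths are in m, angles in rad, forces in N, time in s.
With the tool pointing down it reaches from about 0.425 to 0.925 m from the base axis. Payload 6.8 kg.
Tool frame: the origin (TCP) lies between the finger pads; the fingertips stand env.tcp_to_tips ahead of it and the grasp point (between the pads) lies 5 mm behind it (env.tcp_to_tips is the distance from the TCP to the fingertips, in m); y points along the fingers, z is the direction in which the jaws open and shut, and the axes are right-handed (so a half turn about y gives the same grasp; the last joint's range is limited). The gripper opens to 88 mm and grips with 3 to 60 N. Pads are 20 mm wide; open, the fingers measure 115 mm over their backs; the gripper's body (75 mm by 178 mm) begins 61 mm behind the grasp point.
Start: joints at [1.078, 0.477, 0.022, 1.555, -0.011, 1.109, -0.083], TCP at [0.253, -0.626, 0.237] pointing down, gripper open.
Joint ranges: [-2.96, 2.96], [-0.34, 2.1], [-1.41, 1.46], [0.24, 2.44], [-1.37, 4.51], [0.17, 1.92], [-2.96, 2.96]. Speed limits (rad/s): [2.39, 2.39, 3.14, 3.14, 3.14, 3.14, 3.14].

## Interface

Orientations are given as a unit quaternion [w, x, y, z].
In Python, from bench import monitor, imaging, order, env gives the robot as it stands.
- The arm moves only by the shell command python3 -m inch 'ROWS' [FORCE]. ROWS is JSON, a list of rows, each a list of 7 numbers: the opening, from 0 (shut) to 1 (fully open), then the shift along the tool's x, y, z in units of 20 cm (1.0 is 20 cm), then the turn, a rotation vector about the tool's x, y, z in units of 180 degrees (1.0 is 180 degrees). In form: [[gripper, tx, ty, tz, ax, ay, az], ...]. A call has 1 to 5 rows; each row shifts and turns the pose as measured when the row begins, along the tool's axes as they then stand; what a row does not reach is not made up. A row lasts 1/10 s, in which the tool goes at most 50 mm and 8.59 degrees, less where a joint would pass 70% of its speed; a pose out of reach is approached as far as the arm can. A call with a number of a shift or a turn outside -1 to 1 is refused whole. A call with a gripper value outside its range is refused whole. The fingers move at their own pace and stop on an object; FORCE is the grip in N (left out, the last holds). Time passes only in rows, so rows that do not move let the fingers close. It gives the time, the measured TCP pose, the force and the opening at its end, in the units of the state.
- monitor.get_state(): the state, without advancing time (a new reading comes with each control period).
- imaging.snapshot(name): name is "scene" or "top"; returns the picture (420x560x3 uint8, red, green, blue); there is no depth.
- imaging.camera_params(name): a dict with "mtx" (3x3 intrinsics, pixels), "extrinsics" (4x4, takes a point from world to camera coordinates). Camera axes: x right, y up, looking along -z (the intrinsics and any distortion apply to the point x, -y, -z); pixel columns grow to the right and rows downward; lengths in m; the calibration is good to about 2 mm. A picture is of the moment at which its call begins. camera_params takes no time and is no camera call.
- order.hand_in(): hands the job in, once; it reports no verdict.
The state is a dict: "clock": time; "q": joint angles; "qd": joint speeds; "tau": joint torques, N m; "tcp_pos": TCP position; "ee_rot": TCP orientation; "wrist_force": force on the tool from outside, world axes, zero at the start; "moment": the same for the moment, N m; "grip_width": opening from 0.0 (shut) to 1.0 (fully open).
Only numpy, scipy, OpenCV 4.12 (cv2) and the standard library are available. Lean on these libraries where they do the work, as an engineer would, in place of code of your own. Each camera call takes 0.05 s, during which the arm holds its last target. There are 200 camera calls.

## Task

The blue test-tube rack has been knocked over backwards and leans on the low dark metal stop strip. Without gripping or lifting it, push it from behind to tip it back up so that it stands upright on its base, then push its foot from the front to slide it back along the bench until its back is flush against the strip, still upright and roughly centred along the strip. Leave the amber bottle, the small vial and the white spotting tile where they are.

Things in the scene. Friction and masses are not known exactly. Their poses are not given: they have to be found in the camera images.
- rack: Blue plastic six-hole test-tube rack, empty, about 0.2 to 0.4 kg: 46 mm deep (own x, front to back), 170 mm wide (own y), 80 mm high (own z, base to top). Origin: centre of its underside. Solid base block 22 mm high, 6 mm end plates, 8 mm top plate whose edges are flush with the base. It starts tipped back about 46 degrees; once raised to within about 37 degrees of upright it drops onto its base by itself.
- rack_back_top (a point): Middle of the rack's upper back edge (own 23, 0, 80 mm). At the start it overhangs the far side of the strip, about 55 mm above the bench, and can be pushed there from behind.
- rack_back_foot (a point): Middle of the rack's lower back edge (own 23, 0, 0 mm). At the start this edge rests on the bench 25 mm in front of the strip, the rack's back leaning on the strip's upper front edge.
- rack_front_foot (a point): Middle of the front face of the rack's base block (own -23, 0, 11 mm), half-way up the block. Pushed from the front low on this block the upright rack slides; pushed higher than about 25 mm it can topple back over the strip.
- stop: Fixed low dark steel strip screwed to the bench, 16 mm thick (own x 0 to 16 mm), 200 mm long (own y), 24 mm high, with a flat 3 mm flange behind it (own x up to 46 mm). Origin: bench level, middle of its front face. Own x points from the front face to behind the strip, the way the rack fell; the rack belongs in front of it, on the -x side, its back touching the front face.
- amber_bottle: Bystander: amber glass bottle with black cap, 48 mm diameter, 85 mm high, standing beside one end of the strip. Origin: centre of its underside.
- vial: Bystander: small clear glass jar with white cap, 32 mm diameter, 60 mm high, standing beside the other end of the strip. Origin: centre of its underside.
- spot_tile: Bystander: white ceramic spotting tile, 85 x 105 x 12 mm, lying flat behind the strip. Origin: centre of its underside.
Not all that is in view belongs to the job. Of the things that look like the stop, take the one that is farthest from the robot's base at the start.

How it is judged:
By the outcome, as a careful person would: the job done as asked, in the order asked, and still so for the second after the job is handed in, with the robot touching nothing.
It also fails if it takes over 48 s, if anything falls off the work surface, if the arm or the gripper's body presses on something with over 40 N, if the wrist force passes 120 N, or if a joint passes its speed limit or range.

## Working session

There is one attempt and no reset: what is moved stays moved. The work goes in short steps, Python scripts to look and compute and a shell command to move; the robot and the scene stay as the last step left them, time stands still between calls to the robot, and variables do not carry over. Pictures are saved under pics/ and viewed, about 8 in all and at most 12, crops included, and the job is handed in when it is done.

```bash
mkdir -p pics
python3 - <<'E'
from bench import monitor, imaging, order, env
import cv2
s=monitor.get_state(); print({k:s[k] for k in('clock','tcp_pos','ee_rot','wrist_force','grip_width')}, env.tcp_to_tips)
for n in('scene','top'):
    im=imaging.snapshot(n); cv2.imwrite(f'pics/{n}0.png',im[:,:,::-1]); p=imaging.camera_params(n); print(n,p)
E
```

```text
{'clock': 0.0, 'tcp_pos': array([ 0.25312125, -0.6251186 ,  0.23570512]), 'ee_rot': array([ 0.13502712, -0.13537031,  0.69468311, -0.69343921]), 'wrist_force': array([-0.0993077 , -0.21721849,  0.597589  ]), 'grip_width': 1.002510847593297} 0.014
scene {'mtx': array([[439.29806102,   0.        , 278.92332341],
       [  0.        , 439.29806102, 203.63769762],
       [  0.        ,   0.        ,   1.        ]]), 'extrinsics': array([[-0.55931224,  0.82893528,  0.00600944,  0.26282386],
       [-0.68404231, -0.46561844,  0.56150297,  0.34555826],
       [ 0.46824773,  0.30994478,  0.8274529 , -1.1728729 ],
       [ 0.        ,  0.        ,  0.        ,  1.        ]])}
top {'mtx': array([[529.92010696,   0.        , 274.49684023],
       [  0.        , 529.92010696, 208.26730358],
       [  0.        ,   0.        ,   1.        ]]), 'extrinsics': array([[ 3.24386912e-03, -9.99921166e-01, -1.21300510e-02,
         7.26622778e-02],
       [ 9.80279876e-01,  7.82910048e-04,  1.97612631e-01,
        -5.58966469e-01],
       [-1.97587556e-01, -1.25318744e-02,  9.80205137e-01,
        -1.10373252e+00],
       [ 0.00000000e+00,  0.00000000e+00,  0.00000000e+00,
         1.00000000e+00]])}
```

View pics/scene0.png

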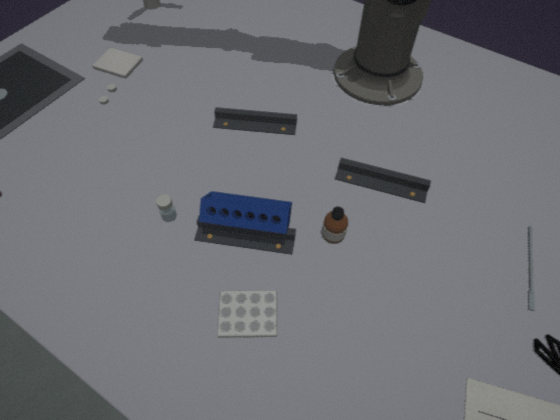

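View pics/top0.png

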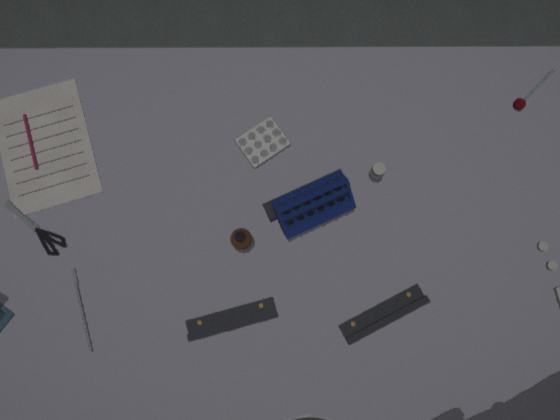

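Three strips could be the stop. In the scene picture they are at (255,120), (382,180) and (245,235); in the top picture they are at (384,313), (232,318) and partly hidden under the rack at (270,208). The one under the rack is farthest from the base, which is at the bottom of the top view. The bottle, vial and tile are around it too. I'll confirm it in enlarged crops.

Run:
```python
import cv2
import numpy as np
a=cv2.imread('pics/scene0.png')[170:270,140:360]; b=cv2.imread('pics/top0.png')[110:260,220:400]
a=cv2.resize(a,None,fx=3.6,fy=3.6,interpolation=cv2.INTER_CUBIC); a=np.clip(a*1.8,0,255).astype('uint8')
b=cv2.resize(b,None,fx=4,fy=4,interpolation=cv2.INTER_CUBIC);b=np.clip(b*1.8,0,255).astype('uint8')
for im,f,x0,y0 in((a,3.6,140,170),(b,4,220,110)):
    for x in range(x0,x0+230,20): cv2.putText(im,str(x),(int((x-x0)*f),10),0,.35,(0,0,255)); cv2.line(im,(int((x-x0)*f),12),(int((x-x0)*f),20),(0,0,255))
    for y in range(y0,y0+150,20): cv2.putText(im,str(y),(0,int((y-y0)*f)+4),0,.35,(0,0,255)); cv2.line(im,(25,int((y-y0)*f)),(33,int((y-y0)*f)),(0,0,255))
cv2.imwrite('pics/sc.png',a);cv2.imwrite('pics/tc.png',b)
```

```text
(no output)
```

View pics/sc.png

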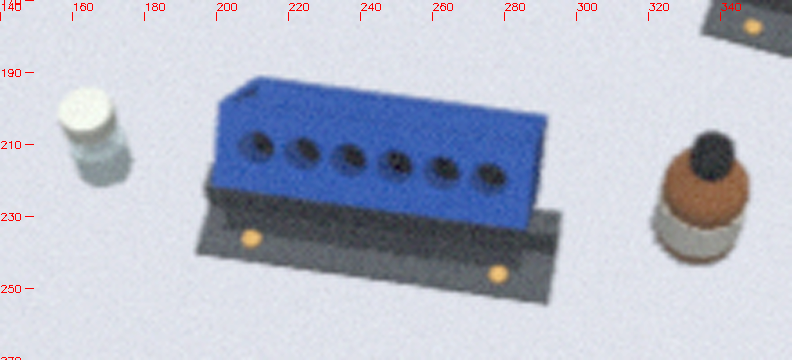

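View pics/tc.png

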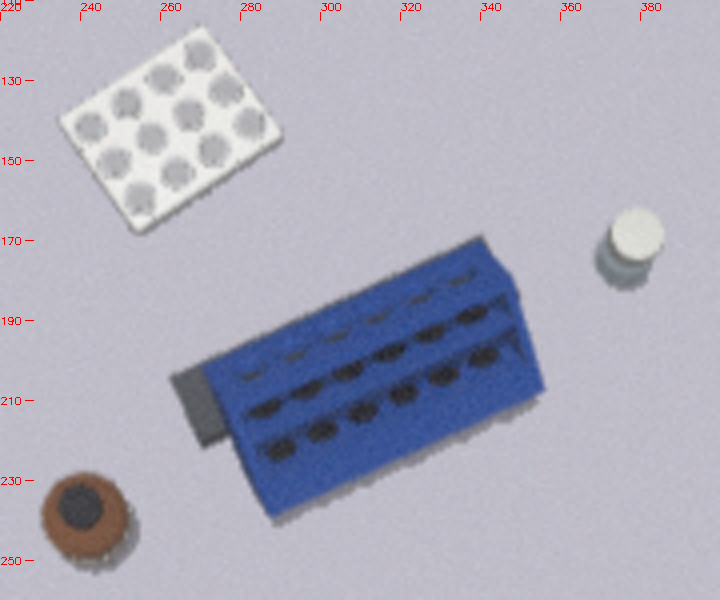

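The crops confirm it: the rack leans on this strip, whose flange screws are at scene (209,236) and (278,246). The vial is at one end and the bottle at the other. Next I compute positions.

```bash
cat > h.py <<'E'
import numpy as np
from bench import monitor, imaging, env
from scipy.spatial.transform import Rotation as R
def ray(n,u,v):
    p=imaging.camera_params(n);E=p['extrinsics'];K=p['mtx']
    d=np.linalg.inv(K)@[u,v,1]; d=E[:3,:3].T@np.array([d[0],-d[1],-d[2]]); return -E[:3,:3].T@E[:3,3],d
def onz(n,u,v,z):
    o,d=ray(n,u,v); return o+d*(z-o[2])/d[2]
def tri(*obs):
    A=0;b=0
    for n,u,v in obs:
        o,d=ray(n,u,v);d/=np.linalg.norm(d);P=np.eye(3)-np.outer(d,d);A=A+P;b=b+P@o
    return np.linalg.solve(A,b)
def proj(n,X):
    p=imaging.camera_params(n);E=p['extrinsics'];c=E[:3,:3]@X+E[:3,3]; q=p['mtx']@[c[0],-c[1],-c[2]];return q[:2]/q[2]
def st():
    s=monitor.get_state();w,x,y,z=s['ee_rot'];return s,R.from_quat([x,y,z,w])
E
python3 - <<'E'
from h import *
np.set_printoptions(precision=4,suppress=True)
S=lambda x,y:(140+x/3.6,170+y/3.6)
T=lambda x,y:(220+x/4,110+y/4)
A=onz('scene',*S(197,253),.003);B=onz('scene',*S(547,304),.003)
C=onz('top',*T(170,377),.003)
print('flange back corners',A,B,'top',C,np.linalg.norm(A-B))
bt=[tri(('scene',*S(528,230)),('top',*T(205,363))),tri(('scene',*S(218,187)),('top',*T(482,237)))]
print('back top corners',bt)
print('front top corners', tri(('scene',*S(546,116)),('top',*T(243,430))))
print('bottle cap',tri(('scene',*S(713,150)),('top',*T(80,506))),'vial',tri(('scene',*S(87,108)),('top',*T(638,235))))
print('tile', [onz('top',*T(x,y),.012)[:2] for x,y in((200,25),(283,140),(138,233),(60,120))])
s,r=st();print(r.as_matrix(),s['tcp_pos'])
E
```

```text
flange back corners [ 0.6645 -0.0726  0.003 ] [0.5816 0.1063 0.003 ] top [0.5789 0.1021 0.003 ] 0.19713940527749857
back top corners [array([0.5748, 0.0841, 0.0535]), array([ 0.646 , -0.0692,  0.0525])]
front top corners [0.5303 0.064  0.0899]
bottle cap [0.4923 0.1477 0.0803] vial [ 0.6474 -0.1574  0.0562]
tile [array([0.789 , 0.0857]), array([0.7181, 0.037 ]), array([0.662 , 0.1209]), array([0.7304, 0.1672])]
[[-0.9269 -0.0007  0.3754]
 [-0.3754  0.0014 -0.9269]
 [ 0.0001 -1.     -0.0016]] [ 0.2532 -0.6252  0.2358]
```

```bash
cat > rel.py <<'E'
from h import *
import sys
np.set_printoptions(precision=4,suppress=True)
O=np.array([.5795,-.0045,0]);n=np.array([.907,.421,0]);t=np.array([-.421,.907,0])
s,r=st();M=r.as_matrix();p=s['tcp_pos'];d=p-O;tip=p+M[:,1]*env.tcp_to_tips
print('t',s['clock'],'tcp n,t,z',np.array([d@n,d@t,p[2]]),'tip n,z',(tip-O)@n,tip[2],'F n,t,z',np.array([s['wrist_force']@n,s['wrist_force']@t,s['wrist_force'][2]]),'g',s['grip_width'])
print('tool in n,t,z rows x,y,z:',(np.array([n,t,[0,0,1]])@M).T.tolist())
E
R='[[1,-0.17,0,-0.12,0,-0.0158,0],[1,-0.17,0,-0.12,0,0,0],[1,-0.17,0,-0.12,0,0,0],[1,-0.17,0,-0.12,0,0,0],[1,-0.17,0,-0.12,0,0,0]]'
python3 -m inch '[[1,-0.17,0,-0.12,0,-0.0158,0],[1,-0.17,0,-0.12,0,0,0],[1,-0.17,0,-0.12,0,0,0],[1,-0.17,0,-0.12,0,0,0],[1,-0.17,0,-0.12,0,0,0]]'
python3 -m inch '[[1,-0.17,0,-0.12,0,0,0],[1,-0.17,0,-0.12,0,0,0],[1,-0.17,0,-0.12,0,0,0],[1,-0.17,0,-0.12,0,0,0],[1,-0.17,0,-0.12,0,0,0]]'
python3 -m inch '[[1,-0.17,0,-0.12,0,0,0],[1,-0.17,0,-0.12,0,0,0],[1,-0.17,0,-0.12,0,0,0],[1,-0.17,0,-0.12,0,0,0],[1,0,0,0,0,0,0]]'
python3 rel.py
```

```text
clock: 0.6
tcp_pos: [0.3555, -0.4452, 0.2325]
ee_rot: [0.147, -0.151, 0.692, -0.69]
wrist_force: [0.5, 0.1, 0.4]
grip_width: 0.999
clock: 1.1
tcp_pos: [0.4629, -0.2573, 0.2309]
ee_rot: [0.146, -0.151, 0.693, -0.69]
wrist_force: [0.8, -0.4, 0.4]
grip_width: 1.001
clock: 1.6
tcp_pos: [0.5512, -0.1005, 0.2296]
ee_rot: [0.149, -0.154, 0.693, -0.688]
wrist_force: [0.3, -0.8, -0.2]
grip_width: 1.005
t 1.6 tcp n,t,z [-0.0661 -0.0752  0.2296] tip n,z -0.06614608561290684 0.21562191604507197 F n,t,z [-0.0729 -0.8523 -0.2342] g 1.0048068554994618
tool in n,t,z rows x,y,z: [[-0.999924529399117, 0.0028999854223874097, 0.005703434817148995], [-0.005676074215093508, 0.009250287774142493, -0.9999410989652116], [-0.0029525730236048004, -0.9998980059289277, -0.009234144872821627]]
```

```bash
python3 -m inch '[[1,-0.18,0,-0.092,0,0,0],[1,-0.18,0,-0.092,0,0,0],[1,-0.18,0,-0.092,0,0,0],[1,-0.18,0,-0.092,0,0,0],[1,0,0,0,0,0,0]]' >/dev/null
python3 rel.py
python3 -m inch '[[1,0,0.2,0,0,0,0],[1,0,0.2,0,0,0,0],[1,0,0.2,0,0,0,0],[1,0,0,0,0,0,0]]' >/dev/null
python3 rel.py
python3 - <<'E'
from h import *
import cv2
im=imaging.snapshot('scene')[120:300,120:380];cv2.imwrite('pics/s1.png',cv2.resize(im[:,:,::-1],None,fx=3,fy=3,interpolation=2))
E
```

```text
t 2.1 tcp n,t,z [ 0.08   -0.0012  0.2265] tip n,z 0.07984531068672444 0.212507109511316 F n,t,z [-0.2676  0.7006  0.2898] g 0.9975415406463289
tool in n,t,z rows x,y,z: [[-0.9998665670843263, 0.006051529442506813, 0.01096541129360687], [-0.010905395933248293, 0.009764383944066096, -0.9998928470457948], [-0.0061579514892250165, -0.99987901057958, -0.009698153526162285]]
t 2.5 tcp n,t,z [ 0.0779 -0.0023  0.1033] tip n,z 0.07776686192197103 0.08928293853176925 F n,t,z [-0.9736  0.6238 -0.1758] g 0.9985503976041156
tool in n,t,z rows x,y,z: [[-0.9998715667037684, 0.005935076808292776, 0.010565852579337148], [-0.010518480888728032, 0.007859959325631992, -0.9999137780984884], [-0.006017612246199017, -0.9998964925944483, -0.007797379564918543]]
```

View pics/s1.png

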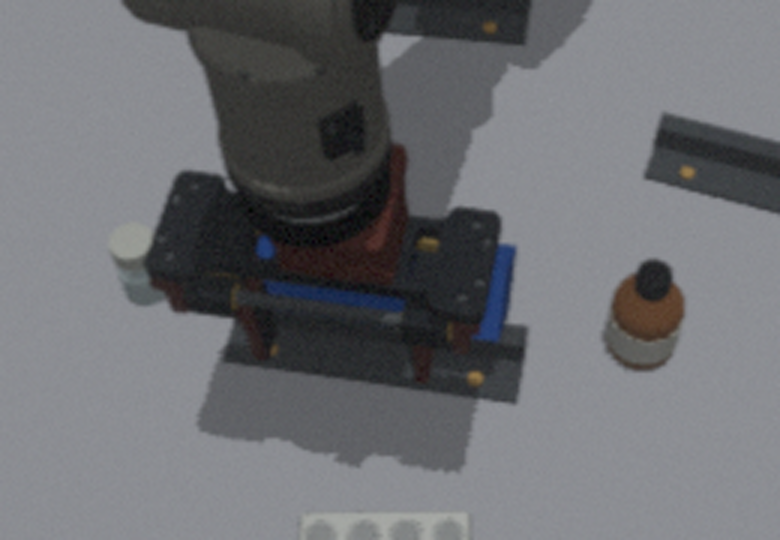

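Both fingers stand behind the rack's upper back edge, above the flange (crop (260,350) and (425,375)), and clear of the vial and tile. Next I lower them and push gently forward.

```bash
python3 -m inch '[[1,0,0.12,0,0,0,0],[1,0,0.12,0,0,0,0],[1,0,0,0,0,0,0]]' >/dev/null; python3 rel.py|head -1
python3 -m inch '[[1,0.035,0,0,0,0,0],[1,0.035,0,0,0,0,0],[1,0.035,0,0,0,0,0],[1,0.02,0,0,0,0,0],[1,0,0,0,0,0,0]]' >/dev/null; python3 rel.py|head -1
python3 -m inch '[[1,0.02,0,0,0,0,0],[1,0.02,0,0,0,0,0]]' >/dev/null; python3 rel.py|head -1
python3 -m inch '[[1,0.02,0,0,0,0,0],[1,0.02,0,0,0,0,0]]' >/dev/null; python3 rel.py|head -1
```

```text
t 2.85 tcp n,t,z [ 0.0828 -0.0066  0.0649] tip n,z 0.08288080225841232 0.050893992748949846 F n,t,z [-0.1829  0.455   0.2746] g 1.0011524876270752
t 3.35 tcp n,t,z [ 0.0591 -0.0092  0.0737] tip n,z 0.059249085246740996 0.05969932107751909 F n,t,z [-0.0085  0.5116  0.6931] g 0.9996621562232405
t 3.55 tcp n,t,z [ 0.0514 -0.0091  0.0744] tip n,z 0.05155104096567769 0.06037929203124667 F n,t,z [-0.371   0.7033  0.3385] g 1.0016002768952357
t 3.75 tcp n,t,z [ 0.0427 -0.0088  0.0741] tip n,z 0.042867203727232565 0.06007175782758113 F n,t,z [ 0.5468 -0.4217 -0.1886] g 1.001962473152567
```

```bash
python3 -m inch '[[1,-0.05,0,0,0,0,0],[1,-0.03,0.05,-0.035,0,0,0],[1,0,0.05,0,0,0,0],[1,0,0,0,0,0,0]]' >/dev/null; python3 rel.py
python3 -m inch '[[1,0,0,0,0,0,0],[1,0,0,0,0,0,0]]' >/dev/null; python3 rel.py|head -1
```

```text
t 4.15 tcp n,t,z [ 0.0604 -0.0011  0.0522] tip n,z 0.060539107998331655 0.03815139264456015 F n,t,z [-0.1097 -0.0249 -0.4141] g 0.9976546418345592
tool in n,t,z rows x,y,z: [[-0.9998019524347643, 0.010304687255331993, -0.013412274825922166], [0.013386924811356836, -0.0024536093633039527, -0.9999073705437174], [-0.010336641220850462, -0.9998888904381639, 0.002315430055757968]]
t 4.35 tcp n,t,z [ 0.0602 -0.0004  0.051 ] tip n,z 0.06031807223190565 0.03698935609702368 F n,t,z [-0.1758  0.0855  0.4136] g 1.0008300937352221
```

```bash
python3 -m inch '[[1,0.03,0,0,0,0,0],[1,0.03,0,0,0,0,0]]' >/dev/null; python3 rel.py|head -1
python3 -m inch '[[1,0.025,0,0,0,0,0]]' >/dev/null; python3 rel.py|head -1
python3 -m inch '[[1,0.025,0,0,0,0,0]]' >/dev/null; python3 rel.py|head -1
python3 -m inch '[[1,0.025,0,0,0,0,0]]' >/dev/null; python3 rel.py|head -1
python3 -m inch '[[1,0.025,0,0,0,0,0]]' >/dev/null; python3 rel.py|head -1
```

```text
t 4.55 tcp n,t,z [ 0.0481 -0.0003  0.0511] tip n,z 0.048290349708894786 0.03705855388488579 F n,t,z [-0.1866  0.1371 -1.0563] g 0.9990050192370771
t 4.65 tcp n,t,z [ 0.0431 -0.0005  0.0515] tip n,z 0.043301352051180575 0.03747420288303753 F n,t,z [1.2798 0.178  2.0701] g 1.0031666575613016
t 4.75 tcp n,t,z [ 0.038  -0.0007  0.0519] tip n,z 0.038182561326468016 0.037932378500974764 F n,t,z [0.1072 0.4029 0.6427] g 0.9987073897963439
t 4.85 tcp n,t,z [ 0.0323 -0.0008  0.0521] tip n,z 0.032487553320984304 0.038083429259015124 F n,t,z [-0.4809 -0.4223 -0.5267] g 0.9999075645388733
t 4.95 tcp n,t,z [ 0.0264 -0.0009  0.052 ] tip n,z 0.026644292523302006 0.038013366883457286 F n,t,z [ 0.2757 -0.106  -0.4173] g 0.9974255433491327
```

```bash
python3 -m inch '[[1,0.015,0,0,0,0,0],[1,0,0,0,0,0,0],[1,0,0,0,0,0,0]]' >/dev/null; python3 rel.py|head -1
cat > look.py <<'E'
import sys,cv2,numpy as np
from h import *
k=sys.argv[1]
a=imaging.snapshot('scene')[150:290,140:360];b=imaging.snapshot('top')[110:260,210:400]
a,b=[np.clip(cv2.resize(i[:,:,::-1],None,fx=f,fy=f,interpolation=2)*1.6,0,255).astype('uint8') for i,f in((a,2),(b,1.9))]
a,b=[np.clip(i,0,255) for i in(a,b)]
h=max(a.shape[0],b.shape[0]);pad=lambda i:cv2.copyMakeBorder(i,0,h-i.shape[0],0,0,0)
cv2.imwrite(f'pics/{k}.png',np.hstack([pad(a),pad(b)]))
E
python3 look.py l1
```

```text
t 5.25 tcp n,t,z [ 0.0215 -0.0011  0.0517] tip n,z 0.021648487718295275 0.037746947892320054 F n,t,z [ 0.6703 -1.0366  0.1868] g 0.9987603001757256
```

View pics/l1.png

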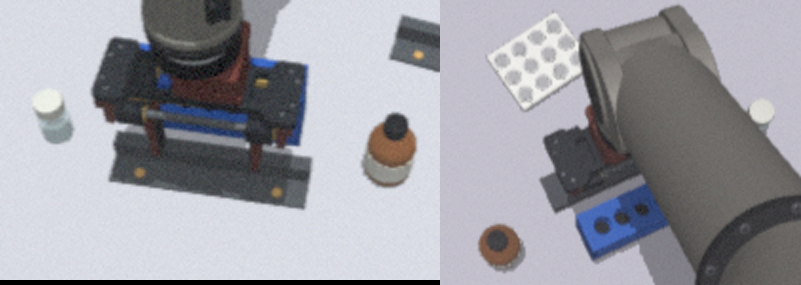

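The rack now stands on its base in front of the strip, with a gap to it. Next I back off, rise and cross over to the front.

```bash
python3 -m inch '[[1,-0.06,0,0,0,0,0],[1,0,-0.15,0,0,0,0],[1,0,-0.2,0,0,0,0],[1,0,-0.2,0,0,0,0],[1,0,-0.2,0,0,0,0]]' >/dev/null; python3 rel.py|head -1
python3 -m inch '[[1,0.2,0,0,0,0,0],[1,0.2,0,0,0,0,0],[1,0.2,0,0,0,0,0],[1,0.2,0,0,0,0,0],[1,0,0,0,0,0,0]]' ; python3 rel.py|head -1
python3 -m inch '[[1,0,0,0,0,0,0.0407],[1,0,0,0,0,0,0.0407],[1,0,0,0,0,0,0.0407],[1,0,0,0,0,0,0]]' ; python3 rel.py;python3 look.py l2
```

```text
t 5.85 tcp n,t,z [0.0331 0.0015 0.2003] tip n,z 0.03309393998766734 0.1863073851309082 F n,t,z [ 0.0348 -0.777   0.2703] g 1.0000537614698852
clock: 6.35
tcp_pos: [0.4689, -0.0531, 0.207]
ee_rot: [0.159, -0.143, 0.692, -0.69]
wrist_force: [0.2, -0.1, -0.2]
grip_width: 1.0
t 6.35 tcp n,t,z [-0.1208  0.0024  0.207 ] tip n,z -0.12048860936370155 0.1930460913412827 F n,t,z [ 0.1574 -0.1632 -0.2099] g 0.9996729796742564
clock: 6.75
tcp_pos: [0.4747, -0.0501, 0.2098]
ee_rot: [0.289, -0.011, 0.706, -0.646]
wrist_force: [-0.7, 0.8, -0.3]
grip_width: 0.999
t 6.75 tcp n,t,z [-0.1142  0.0028  0.2098] tip n,z -0.10872492703804931 0.19694121330051953 F n,t,z [-0.2832  1.0481 -0.3008] g 0.9993434115182439
tool in n,t,z rows x,y,z: [[-0.9193716186444798, -0.001861308367742648, -0.3932675614558462], [0.39324884178747105, -0.0015949216889657844, -0.9194214439497777], [0.0010840958637731346, -0.9999419941956466, 0.002198524932362403]]
```

View pics/l2.png

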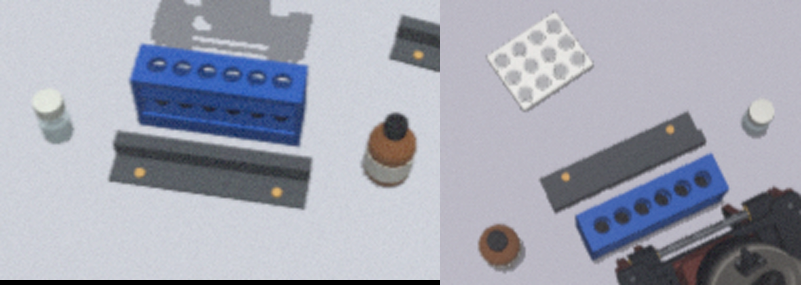

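Run:
```python
from h import *
np.set_printoptions(precision=4,suppress=True)
O=np.array([.5795,-.0045,0]);n=np.array([.907,.421,0]);t=np.array([-.421,.907,0])
T=lambda x,y:(210+(x-440)/1.9,110+y/1.9); S=lambda x,y:(140+x/2,150+y/2)
def pr(l,c,uv,z):
    X=onz(c,*uv,z)-O;print(l,X@n,X@t)
pr('back top L','top',T(577,215),.08);pr('back top R','top',T(713,156),.08)
pr('front top R','top',T(727,190),.08)
pr('back bot','scene',S(300,144),0);pr('back bot','scene',S(137,124),0)
pr('strip front top','top',T(557,211),.024);pr('strip front top','top',T(705,143),.024)
pr('flange back','top',T(542,180),.003);pr('flange back','top',T(690,113),.003)
pr('flange back','scene',S(305,208),.003);pr('flange back','scene',S(109,181),.003)
```

```text
back top L -0.026483391570531957 0.08028661767507478
back top R -0.029673368531243076 -0.08803165069453012
front top R -0.07146148314458389 -0.08483107983095728
back bot -0.027026527544106668 0.08478031955100122
back bot -0.02371551611117522 -0.08787212151591528
strip front top -0.0035230616267436852 0.0955094992596724
strip front top -0.0028443802308213834 -0.09909910249927041
flange back 0.0421612097420559 0.09488688299640075
flange back 0.042224299149974824 -0.1039355516440491
flange back 0.047364440139913866 0.1005279315142902
flange back 0.04903989230305063 -0.09784657598431175
```

```bash
python3 -m inch '[[1,0.074,0.172,0,0,0,0],[1,0.074,0.172,0,0,0,0],[1,0.074,0.172,0,0,0,0],[1,0.074,0.172,0,0,0,0],[1,0,0,0,0,0,0]]' >/dev/null; python3 rel.py
```

```text
t 7.35 tcp n,t,z [-0.0985  0.0062  0.0883] tip n,z -0.09295125122349195 0.07549476580827433 F n,t,z [ 0.7374 -0.2723 -0.007 ] g 0.9998401874587676
tool in n,t,z rows x,y,z: [[-0.9173887934300394, -0.01046780174107367, -0.39773814040748284], [0.3974927292666594, 0.01847346558296437, -0.9174098548315734], [0.016950866323534007, -0.9997195387687812, -0.012787881885152827]]
```

```bash
python3 -m inch '[[1,0.069,-0.03,0.04,0.002,0.005,0],[1,0.03,0.069,0,0,0,0],[1,0.03,0.069,0,0,0,0],[1,0,0,0,0,0,0]]' >/dev/null; python3 rel.py
```

```text
t 7.75 tcp n,t,z [-0.104  -0.0013  0.0653] tip n,z -0.09832307621301146 0.05249881310474652 F n,t,z [ 0.6349 -0.1908 -0.6891] g 1.0000600855332908
tool in n,t,z rows x,y,z: [[-0.9149707516934094, -2.6497860816852086e-05, -0.4034060285247173], [0.4033116637612339, 0.018855237531493773, -0.9148585946358467], [0.007630558285177838, -0.9997672125627519, -0.017243200713294965]]
```

```bash
python3 -m inch '[[1,0.053,0.08,0,0,0,0],[1,0.04,0.06,0,0,0,0],[1,0,0,0,0,0,0],[1,0,0,0,0,0,0]]' >/dev/null; python3 rel.py
```

```text
t 8.15 tcp n,t,z [-0.0994 -0.0032  0.0458] tip n,z -0.09379232164354251 0.03295617628587783 F n,t,z [-0.1251  0.315  -0.075 ] g 1.0017711934061164
tool in n,t,z rows x,y,z: [[-0.9147912490415656, -0.006959011164986177, -0.403752987175067], [0.40332763486074497, 0.03212298479047666, -0.9144817785321631], [0.019333639973115962, -0.9994046657944702, -0.02658198788394718]]
```

```bash
python3 -c "
from h import *
print(st()[0]['q'].round(3))"
python3 -m inch '[[1,0.07,0.05,0,0.004,0.006,0],[1,0,0,0,0,0,0]]' >/dev/null; python3 rel.py; python3 -c "
from h import *
print(st()[0]['q'].round(3))"
```

```text
[ 0.29   0.425 -0.181  2.347 -1.347  0.178  0.329]
t 8.35 tcp n,t,z [-0.1055 -0.0077  0.0402] tip n,z -0.09993323291714175 0.027364431879068035 F n,t,z [-0.0003 -0.2116  0.5931] g 0.9992864372697249
tool in n,t,z rows x,y,z: [[-0.9182572979289322, 0.011208715649921246, -0.3957083823440698], [0.3958439178117602, 0.02868245626568786, -0.9178603275378554], [0.001061852952834537, -0.999470700619106, -0.030778162302851367]]
[ 0.305  0.436 -0.184  2.349 -1.361  0.171  0.339]
```

```bash
python3 -m inch '[[1,0,0,-0.02,0,0,-0.035],[1,0,0,0,0,0,-0.03],[1,0,0,0,0,0,0]]' >/dev/null; python3 rel.py; python3 -c "
from h import *
print(st()[0]['q'].round(3))"
```

```text
t 8.65 tcp n,t,z [-0.1034 -0.0048  0.0377] tip n,z -0.09931600096833303 0.024325115676305194 F n,t,z [ 0.4044 -0.8621 -0.5576] g 0.9945506828184314
tool in n,t,z rows x,y,z: [[-0.956511735456791, 0.008849954854255044, -0.2913868870204833], [0.29148688812434365, 0.04024981528917405, -0.9557226695339452], [0.003270165901698377, -0.9990954061891513, -0.04108358566899435]]
[-0.045  0.441  0.173  2.306 -1.024  0.304 -0.064]
```

```bash
python3 -m inch '[[1,0,0,0,0.0137,0,-0.02],[1,0.018,0.05,0,0,0,0],[1,0,0,0,0,0,0],[1,0,0,0,0,0,0]]' >/dev/null; python3 rel.py; python3 -c "
from h import *
print(st()[0]['q'].round(3))"
```

```text
t 9.05 tcp n,t,z [-0.1035 -0.0013  0.0267] tip n,z -0.10013422848400565 0.013139006921665896 F n,t,z [-0.8299 -1.464  -0.839 ] g 0.9990152311706552
tool in n,t,z rows x,y,z: [[-0.9711178483744661, 0.0006621223074142162, -0.23838191419583227], [0.23836960443938243, 0.003692377652260947, -0.9711642732471706], [0.00023716652319921878, -0.9999379620463077, -0.0037439755108646527]]
[-0.162  0.467  0.252  2.303 -0.94   0.283 -0.188]
```

```bash
python3 -m inch '[[1,-0.03,0.0075,0,0,0,0],[1,-0.03,0.0075,0,0,0,0],[1,0,0,0,0,0,0]]' >/dev/null; python3 rel.py
for i in 1; do python3 -m inch '[[1,-0.02,0.005,0,0,0,0],[1,-0.02,0.005,0,0,0,0]]' >/dev/null; python3 rel.py; done
```

```text
t 9.35 tcp n,t,z [-0.0921 -0.0042  0.0273] tip n,z -0.08872788302924525 0.01368137531468968 F n,t,z [-0.0034  0.4898 -0.531 ] g 1.0040470302462836
tool in n,t,z rows x,y,z: [[-0.9704657469557997, 0.00908073503451484, -0.24085297455884602], [0.2408833477971349, 0.004045791320608875, -0.970542353067158], [-0.00783879707396439, -0.9998955804601916, -0.00611437233251122]]
t 9.55 tcp n,t,z [-0.0843 -0.0055  0.0274] tip n,z -0.08091599443945734 0.013811040389995081 F n,t,z [-2.11    0.5498  1.1428] g 0.9981207146016492
tool in n,t,z rows x,y,z: [[-0.9703891521867706, 0.012137271188191209, -0.24102690784034575], [0.24107206077760154, 0.00358210054998718, -0.9704973133512348], [-0.010915806460418329, -0.9998649184783684, -0.006402692789510493]]
```

```bash
python3 -m inch '[[1,-0.02,0.005,0,-0.001,-0.003,0],[1,-0.02,0.005,0,0,-0.001,0]]' >/dev/null; python3 rel.py
python3 -m inch '[[1,-0.02,0.006,0,0,-0.002,0],[1,-0.02,0.006,0,0,-0.001,0]]' >/dev/null; python3 rel.py|head -1
python3 -m inch '[[1,-0.015,0.004,0,0,-0.001,0]]' >/dev/null; python3 rel.py
```

```text
t 9.75 tcp n,t,z [-0.0774 -0.0058  0.027 ] tip n,z -0.07409586778171547 0.013378848360971125 F n,t,z [-5.6121 -0.2195  4.0386] g 1.0003953680198447
tool in n,t,z rows x,y,z: [[-0.9710120767628361, 1.3912340716268328e-05, -0.2388133582682946], [0.23879396926328994, 0.007293605376815288, -0.9710396307773386], [0.0017283009597285448, -0.999918398234103, -0.00708628057795492]]
t 9.95 tcp n,t,z [-0.0706 -0.0059  0.0261] tip n,z -0.0673326706003054 0.012523101621584596 F n,t,z [-5.035   0.3912  5.1417] g 0.996959350407548
t 10.05 tcp n,t,z [-0.0682 -0.0059  0.0258] tip n,z -0.06487108363411642 0.012218984847691685 F n,t,z [-4.7732  0.1898  3.8266] g 0.9968855639394452
tool in n,t,z rows x,y,z: [[-0.9718231953401417, -0.012037198755490208, -0.23518262486921232], [0.23508920188810087, 0.007733802093375397, -0.9719398998134454], [0.01351828962898472, -0.9998426346937311, -0.004686588338832953]]
```

```bash
python3 look.py l3
```

```text
(no output)
```

View pics/l3.png

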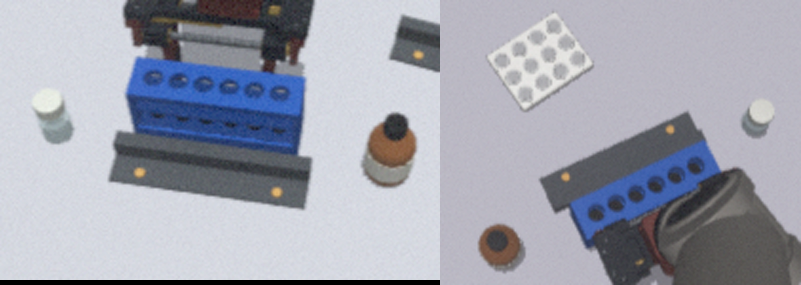

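The rack is upright and sliding squarely, with a narrow gap to the strip left. I carry on in small steps and watch the force.

```bash
python3 -m inch '[[1,-0.02,0.003,0,0.001,0.004,0]]' >/dev/null; python3 rel.py|head -1
python3 -m inch '[[1,-0.02,0.003,0,0,0,0]]' >/dev/null; python3 rel.py
python3 -m inch '[[1,-0.015,0.002,0,0,0,0]]' >/dev/null; python3 rel.py|head -1
python3 -m inch '[[1,-0.015,0.002,0,0,0,0]]' >/dev/null; python3 rel.py
```

```text
t 10.25 tcp n,t,z [-0.0643 -0.0057  0.026 ] tip n,z -0.06103493924918526 0.01237347421069311 F n,t,z [-1.8874  0.9761 -0.2252] g 0.9998665033181542
t 10.35 tcp n,t,z [-0.0599 -0.0054  0.0262] tip n,z -0.056638406783363404 0.012602957515777254 F n,t,z [-1.1154  0.0777 -1.4939] g 1.0028993136156847
tool in n,t,z rows x,y,z: [[-0.9720672071799346, 0.001461412737079255, -0.23447655899141262], [0.23446807003375986, 0.004939680417940849, -0.9721081591376803], [-0.0002624119786664685, -0.9999317295846656, -0.0051449219136253735]]
t 10.45 tcp n,t,z [-0.0586 -0.0054  0.0258] tip n,z -0.05533210973301508 0.012230530417650128 F n,t,z [-16.5508  -1.3242  10.7057] g 0.9997757731878752
t 10.55 tcp n,t,z [-0.0585 -0.0054  0.0255] tip n,z -0.05533352485724244 0.011830482750634934 F n,t,z [-16.7538   0.5981  13.5981] g 1.001995189729477
tool in n,t,z rows x,y,z: [[-0.973689379454514, 0.002712713792429686, -0.22763420970504664], [0.22763459498411356, 0.006253197795472817, -0.973723617783286], [-0.0012179917496734454, -0.999921766290349, -0.006706917547458016]]
```

The push stopped with the force up at about 17 N, so the rack is against the strip. Next I retreat straight back and rise.

```bash
python3 -m inch '[[1,0.02,-0.004,0,0,0,0],[1,0.06,-0.014,0,0,0,0],[1,0.1,-0.024,0,0,0,0],[1,-0.02,-0.1,0,0,0,0]]' >/dev/null; python3 rel.py|head -1
python3 -m inch '[[1,-0.04,-0.18,0,0,0,0],[1,-0.04,-0.18,0,0,0,0],[1,-0.04,-0.18,0,0,0,0],[1,0,0,0,0,0,0],[1,0,0,0,0,0,0]]' >/dev/null; python3 rel.py|head -1
python3 - <<'E'
import cv2,numpy as np
from h import *
a=imaging.snapshot('scene')[180:270,140:360];b=imaging.snapshot('top')[110:260,210:400]
a,b=[np.clip(cv2.resize(i[:,:,::-1],None,fx=f,fy=f,interpolation=2)*1.7,0,255).astype('uint8') for i,f in((a,3),(b,2))]
c=np.zeros((580,660,3),'uint8');c[:270]=a;c[280:,:380]=b;cv2.imwrite('pics/l4.png',c)
E
```

```text
t 10.95 tcp n,t,z [-0.0968 -0.0052  0.045 ] tip n,z -0.09365817914805664 0.03134684100801009 F n,t,z [0.8075 0.6234 0.2052] g 0.9975381067737593
t 11.45 tcp n,t,z [-0.0975 -0.0062  0.1615] tip n,z -0.09423076054276443 0.14793693978001837 F n,t,z [-0.5303  0.6865  0.1067] g 1.0014480355348876
```

View pics/l4.png

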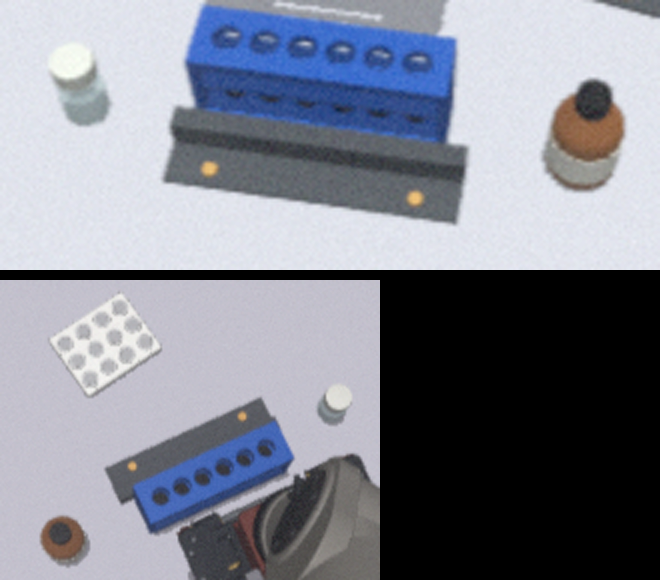

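The rack stands upright against the strip with no bench showing between them. In the scene crop the rack spans columns 200–450 and the strip 178–467. The bystanders have not moved. I do a quick numeric check before handing in.

Run:
```python
from h import *
O=np.array([.5795,-.0045,0]);n=np.array([.907,.421,0]);t=np.array([-.421,.907,0])
T=lambda x,y:(210+x/2,110+(y-280)/2); S=lambda x,y:(140+x/3,180+y/3)
for l,c,uv,z in(('rack back top','top',T(135,484),.08),('rack back top','top',T(278,422),.08),('back at strip top R','scene',S(450,139),.024),('back at strip top L','scene',S(198,107),.024),('strip front top R','scene',S(467,147),.024),('L','scene',S(177,108),.024),('vial','top',T(338,397),.056),('cap','top',T(60,533),.08)):
    X=onz(c,*uv,z);print(l,X[:2].round(4),((X-O)@n).round(4),((X-O)@t).round(4))
```

```text
rack back top [0.5459 0.067 ] -0.0004 0.079
rack back top [ 0.6143 -0.0874] -0.0033 -0.0898
back at strip top R [0.5406 0.0742] -0.0022 0.0878
back at strip top L [ 0.6152 -0.0803] 0.0004 -0.0838
strip front top R [0.5394 0.0869] 0.0021 0.0998
L [ 0.6238 -0.0915] 0.0035 -0.0976
vial [ 0.649  -0.1577] -0.0014 -0.1682
cap [0.4928 0.1465] -0.015 0.1734
```

```bash
python3 -c "
from bench import order
print(order.hand_in())"
```

```text
the job is handed in; nothing more can be done
None
```

The rack is back upright on its base, with its back against the farthest strip. I handed the job in at about 11.5 s with the arm clear of everything. The hand-in gives no verdict.

- **Tipping up:** I pushed the rack's upper back edge forward with both open fingers until it dropped onto its base. I then crossed over to the front.
- **Sliding back:** I pushed low on the base block, about 12–15 mm up, with the tool tilted about 14°. The slide stopped with the force up at about 17 N, which I took as the rack reaching the strip.

**Last checks:**
- **Flush:** the last picture shows no gap, and the rack's back edge lines up with the strip's front face to within 1–4 mm. The two cameras differ by about that much, so the contact force is the better evidence that it is flush.
- **Centred:** the rack sits within about 5 mm of the strip's centre.
- **Bystanders:** the vial and bottle measure within about 2 mm of where they began. The tile looks unmoved, but I did not re-measure it.

**What went wrong along the way:**
- The first approach drifted about 20 mm too high, so I backed off and lowered the fingers before pushing.
- My first tilt of 23° ran into a wrist joint limit, so I reduced it before the front push.

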